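# Index the sample table to the waste tray and scrape the pan clean

## Task

Turn the round sample table (its black posts are the handles) until the open end of the pan comes over the yellow waste tray and the table clicks into its stop there, with the chips still in the pan. Then take the orange scraper block and push all the stone chips out of the pan into the tray, without touching the chips with the fingers. Leave the table clicked in and the scraper standing upright on its green mat, and do not disturb the bottles, jars and box standing around.

Things in the scene. Friction and masses are not known exactly. Their poses are not given: they have to be found in the camera images.
- turntable: aluminium disc, 280 mm diameter, turns either way about its vertical axis with slight friction. Origin on the axis at bench height; disc top 56 mm up. Its +x points along the pan to the pan's open end; z up. Two black posts (post_a, post_b) are the handles. Three fixed jars, 40 mm diameter, 52 mm tall, stand on it 100 mm from the axis at +68, 180 and -68 deg from x
- pan (a point): middle of the pan's white floor, 95 mm from the axis along turntable x, 59 mm above the bench. The floor runs radially from 25 to 166 mm from the axis, 84 mm wide inside; blue walls 22 mm high, 4 mm thick, at both sides and the inner end (inner face 29 mm from the axis); no wall at the outer end, which overhangs the disc
- post_a (a point): top centre of the upright black post at +120 deg (counterclockwise from above) from the pan, 105 mm from the axis; post 24 mm in diameter, 60 mm tall, top 116 mm above the bench; 40 mm free around it
- post_b (a point): top centre of the like post at -120 deg from the pan
- click_pin (a joint): how far the spring pin under the disc is pressed down, m: about 0.004 while riding on the disc's underside, below 0.001 when snapped into its only slot. That is at one table angle, unmarked, differing each time, within 7 deg of the pan pointing straight at the tray. Let go within about 4 deg of it, the table is drawn in; about 12 N at a post drives past it
- tray: yellow open waste tray, fixed, 150 (x) x 170 (y) x 48 mm tall, walls 4 mm; origin at the centre of its underside, 223 mm from the table's axis; its x axis points straight away from the table's axis
- scraper: scraper block standing upright, 95 mm tall, 0.2 kg: orange block 30 (x) x 74 (y) x 40 mm at the bottom, above it a black grip 24 (x) x 50 (y) mm from 40 to 95 mm height; origin at the centre of its underside; it pushes along its x
- mat: green mat 130 x 130 x 4 mm fixed on the bench, the scraper's place; origin at the centre of its underside
- chip0: stone chip 0, brown or dark grey flake about 20 x 16 x 10 mm; origin at the centre of its underside; starts lying in the pan
- chip1: stone chip 1, brown or dark grey flake about 20 x 16 x 10 mm; origin at the centre of its underside; starts lying in the pan
- chip2: stone chip 2, brown or dark grey flake about 20 x 16 x 10 mm; origin at the centre of its underside; starts lying in the pan
- chip3: stone chip 3, brown or dark grey flake about 20 x 16 x 10 mm; origin at the centre of its underside; starts lying in the pan
- chip4: stone chip 4, brown or dark grey flake about 20 x 16 x 10 mm; origin at the centre of its underside; starts lying in the pan
- spray_white: white spray bottle with purple head, 70 mm in diameter, 200 mm tall; origin at its foot; leave alone
- spray_yellow: yellow spray bottle with white head, same size; leave alone
- bottle_black: black bottle, 72 mm in diameter, 150 mm tall; origin at its foot; leave alone
- jar_purple: white jar with purple cap, 56 mm in diameter, 70 mm tall; origin at its foot; leave alone
- jar_sky: white jar with light blue cap, same size; leave alone
- slide_box: blue and white box 100 x 70 x 34 mm; origin at the centre of its underside; leave alone
Mind the look-alikes: they are no part of the job. Of the things that look like the mat, the smaller one is meant. There is more than one size of the scraper; the one meant has the size given above.

How it is judged:
On the way, in this order (a step that is already met when the one before it is completed fails the run):
1. the table has clicked into its stop with the pan at the tray and is still, all chips still in the pan (value of joint click_pin below 0.002 m and angular speed of turntable below 0.05 rad/s and angle between the x axis of turntable and the x axis of tray, either way round below 0.3 rad and x of chip0 in the frame of turntable between 0.02 and 0.17 m and y of chip0 in the frame of turntable between -0.045 and 0.045 m and z of each of chip0, chip1, chip2, chip3, chip4 in the frame of turntable above 0.05 m and x of chip1 in the frame of turntable between 0.02 and 0.17 m and y of chip1 in the frame of turntable between -0.045 and 0.045 m and x of chip2 in the frame of turntable between 0.02 and 0.17 m and y of chip2 in the frame of turntable between -0.045 and 0.045 m and x of chip3 in the frame of turntable between 0.02 and 0.17 m and y of chip3 in the frame of turntable between -0.045 and 0.045 m and x of chip4 in the frame of turntable between 0.02 and 0.17 m and y of chip4 in the frame of turntable between -0.045 and 0.045 m), for 0.3 s.
2. the scraper, held in the fingers, is down in the pan (contact force between the fingers and scraper above 1 N and x of scraper in the frame of turntable between 0.03 and 0.13 m and y of scraper in the frame of turntable between -0.03 and 0.03 m and z of scraper in the frame of turntable between 0.05 and 0.075 m), for 0.05 s.
At the end, for the whole second after the job is handed in: pin under 2 mm (clicked in), pan at the tray, table at rest; all five chips at rest inside the tray; scraper upright (within 0.1 rad) and still on the mat, within 60 mm of its centre; every bottle, jar and box around within 30 mm of its start (value of joint click_pin below 0.002 m and angular speed of turntable below 0.05 rad/s and angle between the x axis of turntable and the x axis of tray, either way round below 0.3 rad and x of chip0 in the frame of tray between -0.075 and 0.075 m and y of chip0 in the frame of tray between -0.085 and 0.085 m and z of each of chip0, chip1, chip2, chip3, chip4 in the frame of tray below 0.04 m and linear speed of each of chip0, chip1, chip2, chip3, chip4 below 0.05 m/s and x of chip1 in the frame of tray between -0.075 and 0.075 m and y of chip1 in the frame of tray between -0.085 and 0.085 m and x of chip2 in the frame of tray between -0.075 and 0.075 m and y of chip2 in the frame of tray between -0.085 and 0.085 m and x of chip3 in the frame of tray between -0.075 and 0.075 m and y of chip3 in the frame of tray between -0.085 and 0.085 m and x of chip4 in the frame of tray between -0.075 and 0.075 m and y of chip4 in the frame of tray between -0.085 and 0.085 m and horizontal distance between scraper and mat below 0.06 m and angle between scraper's own z axis and vertical below 0.1 rad and height (world z) of scraper below 0.01 m and linear speed of scraper below 0.03 m/s and distance of each of spray_white, spray_yellow, jar_purple, jar_sky, bottle_black, slide_box from where it was at the start of the episode below 0.03 m); the robot touches nothing.
It fails at once if the fingers touch a chip (contact force between the fingers and chip0 above 0.3 N or contact force between the fingers and chip1 above 0.3 N or contact force between the fingers and chip2 above 0.3 N or contact force between the fingers and chip3 above 0.3 N or contact force between the fingers and chip4 above 0.3 N).
It fails at once if a bottle, jar or box around is shoved or knocked over (distance of any of spray_white, spray_yellow, jar_purple, jar_sky, bottle_black, slide_box from where it was at the start of the episode above 0.06 m).
It also fails if it takes over 72 s, if anything falls off the work surface, if the arm or the gripper's body presses on something with over 40 N, if the wrist force passes 120 N, or if a joint passes its speed limit or range.

## Robot

A 7-joint arm with a two-finger parallel gripper is mounted at the origin on the work surface. World frame = base frame: x ahead of the robot, y to its left, z up, the work surface at z = 0. Lengths are in m, angles in rad, forces in N, time in s.
With the tool pointing down it reaches from about 0.35 to 0.9 m from the base axis. Payload 7.2 kg.
Tool frame: the origin (TCP) lies at the very end of the fingers, on their centre line; the grasp point (between the pads) lies 19 mm behind it; z points along the fingers, x is the direction in which the jaws open and shut, and the axes are right-handed (so a half turn about z gives the same grasp; the last joint's range is limited). The gripper opens to 85 mm and grips with 20 to 120 N. Pads are 22 mm wide; open, the fingers measure 114 mm over their backs; the gripper's body (76 mm by 85 mm) begins 54 mm behind the grasp point. The pads swing forward as they close: fully open they stand 13 mm farther back than shut.
Start: joints at [1.07, 0.411, -0.013, 1.596, 0.006, 1.134, -0.082], TCP at [0.262, -0.567, 0.208] pointing down, gripper open.
Joint ranges: [-2.95, 2.95], [-0.29, 1.99], [-1.47, 1.44], [0.14, 2.54], [-1.03, 4.17], [0.13, 1.85], [-2.86, 2.86]. Speed limits (rad/s): [2.39, 2.39, 3.01, 3.01, 3.14, 3.14, 3.14].

## Interface

Orientations are given as [roll, pitch, yaw] about the fixed x, y, z axes, in that order (R = Rz(yaw) Ry(pitch) Rx(roll)).
In Python, from station import monitor, get_image, get_calibration, workorder gives the robot as it stands.
- The arm moves only by the tool move_arm, never from a script. Its argument "rows" is a list that holds one entry, the list of rows, each a list of 7 numbers: the shift along the world's x, y, z in m, then the turn, a rotation vector about the world's x, y, z in degrees, then the finger opening in m, from 0 to 0.0854. A call has exactly 5 rows; each row shifts and turns the commanded pose from where the row before left it; what a row does not reach is not made up. A row lasts 1/10 s, in which the tool goes at most 50 mm and 8.59 degrees, less where a joint would pass 70% of its speed; a pose out of reach is approached as far as the arm can. A call is refused whole if a number of a shift passes 0.05 or a number of a turn 8.59, either way. A call with a gripper value outside its range is refused whole. The fingers move at their own pace and stop on an object; the grip force is fixed at half the most. Time passes only in rows, so rows that do not move let the fingers close, or fill a call up. It gives the time, the measured TCP pose, the force and the opening at its end, in the units of the state.
- monitor.observe(): the state, without advancing time (a new reading comes with each control period).
- get_image(name): name is "side" or "top" or "wrist"; returns the picture (400x640x3 uint8, blue, green, red); there is no depth.
- get_calibration(name): a dict with "fx", "fy", "cx", "cy" (pixels), "T" (4x4, takes a point from camera to world coordinates); the wrist camera has in their place "hand_eye" (4x4, takes a point from camera to tool coordinates, whose origin is the TCP and whose axes are the tool frame's). Camera axes: x right, y down, z forward; pixel columns grow to the right and rows downward; lengths in m; the calibration is good to about 2 mm. A picture is of the moment at which its call begins: read the wrist's pose just before it. get_calibration takes no time and is no camera call.
- workorder.job_done(): hands the job in, once; it reports no verdict.
The state is a dict: "clock": time; "joint_pos": joint angles; "joint_velocities": joint speeds; "joint_efforts": joint torques, N m; "eef_pos": TCP position; "eef_rot": TCP orientation; "wrist_force": force on the tool from outside, world axes, zero at the start; "ft_torque": the same for the moment, N m; "grip_width": finger opening in m.
Only numpy, scipy, OpenCV 4.12 (cv2) and the standard library are available. Lean on these libraries where they do the work, as an engineer would, in place of code of your own. Each camera call takes 0.05 s, during which the arm holds its last target. There are 200 camera calls.

## Working session

There is one attempt and no reset: what is moved stays moved. The work goes in short steps, Python scripts to look and compute and a tool call to move; the robot and the scene stay as the last step left them, time stands still between calls to the robot, and variables do not carry over. Pictures are saved under pics/ and viewed, about 8 in all and at most 12, crops included, and the job is handed in when it is done.

Besides the shell and the picture viewer there is one more tool, called after "Emit:" by a JSON object that holds its "api" and its "payload". move_arm: Moves the arm, as the interface text tells. Its arguments: {"type":"object","properties":{"rows":{"type":"array"}},"required":["rows"]}

```bash
mkdir -p pics
cat > h.py <<'E'
import numpy as np, cv2
from station import monitor, get_image, get_calibration, workorder
from scipy.spatial.transform import Rotation as R
def ray(name,u,v,z,st=None):
    c=get_calibration(name)
    if name=='wrist':
        T=np.eye(4);T[:3,:3]=R.from_euler('xyz',st['eef_rot']).as_matrix();T[:3,3]=st['eef_pos'];T=T@c['hand_eye']
    else:T=np.array(c['T'])
    if name=='wrist' and 'fx' not in c: raise Exception(c.keys())
    d=T[:3,:3]@np.array([(u-c['cx'])/c['fx'],(v-c['cy'])/c['fy'],1])
    return T[:3,3]+d*(z-T[2,3])/d[2]
def proj(name,p):
    c=get_calibration(name);T=np.linalg.inv(c['T']);q=T[:3,:3]@np.array(p)+T[:3,3]
    return q[0]/q[2]*c['fx']+c['cx'],q[1]/q[2]*c['fy']+c['cy']
E
python3 - <<'E'
from h import *
for n in('top','side'):
    im=get_image(n);cv2.imwrite(f'pics/{n}0.png',im);c=get_calibration(n);print(n,c['fx'],c['fy'],c['cx'],c['cy'],np.round(c['T'],3))
print(get_calibration('wrist'));print(monitor.observe())
E
```

```text
top 394.75643466014105 394.75643466014105 322.0512526879158 197.46135712549187 [[-0.008 -0.991  0.136  0.322]
 [-1.     0.007 -0.012  0.003]
 [ 0.011 -0.136 -0.991  1.477]
 [ 0.     0.     0.     1.   ]]
side 398.44653560946136 398.44653560946136 320.399051264392 199.30240179692305 [[-0.969 -0.191  0.154  0.334]
 [-0.245  0.707 -0.664  0.72 ]
 [ 0.018 -0.681 -0.732  0.876]
 [ 0.     0.     0.     1.   ]]
{'fx': 289.46721319962137, 'fy': 289.46721319962137, 'cx': 321.46711712223396, 'cy': 197.63713068096607, 'hand_eye': array([[ 9.99999836e-01, -1.11783236e-04,  5.61825940e-04,
        -2.34639587e-04],
       [-6.23050583e-05,  9.53732633e-01,  3.00656051e-01,
        -7.65409286e-02],
       [-5.69440039e-04, -3.00656037e-01,  9.53732469e-01,
        -1.65973217e-01],
       [ 0.00000000e+00,  0.00000000e+00,  0.00000000e+00,
         1.00000000e+00]])}
{'clock': 0.1, 'joint_pos': array([ 1.06978102,  0.41186729, -0.01276261,  1.59695934,  0.00557001,
        1.1343251 , -0.08221853]), 'joint_velocities': array([ 3.78280257e-04, -2.92389662e-03,  4.19790545e-06, -4.73003083e-03,
       -1.30640271e-04, -8.24030858e-04, -1.29466509e-03]), 'joint_efforts': array([ 2.29750629e-03, -6.01831484e+01,  6.84057288e-01, -3.00090444e+01,
        1.40228655e-02,  6.40765196e-03, -8.88547476e-07]), 'eef_pos': array([ 0.26193434, -0.56691901,  0.20730782]), 'eef_rot': array([ 3.14153215e+00,  1.52326329e-03, -1.13794171e+00]), 'wrist_force': array([-0.89006373, -1.01756645, -0.10371197]), 'ft_torque': array([0.01680973, 0.03024319, 0.03163735]), 'grip_width': 0.08534436945527107}
```

View pics/top0.png

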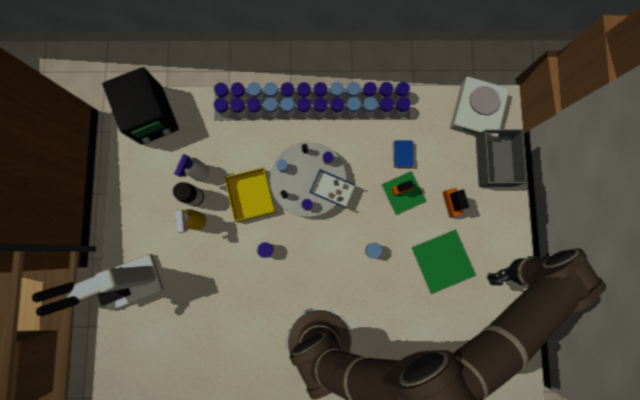

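View pics/side0.png

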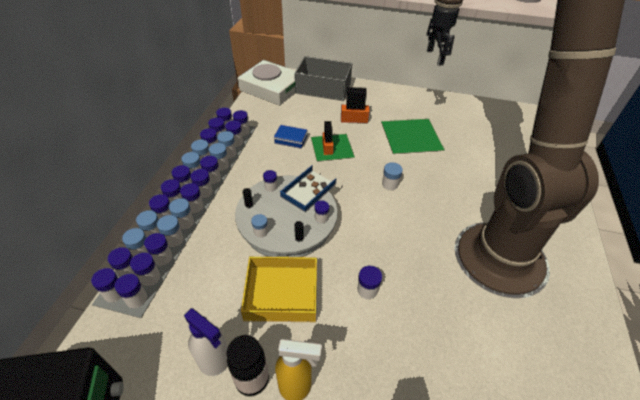

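The top view shows the turntable at about (310,180), the pan opening right at (332,188), posts at (305,148) and (285,195), and the tray at (250,195).

- **Scraper candidates:** one on the small mat at (403,187) and one off the mat at (455,203).
- **Mat candidates:** the small one at (403,193) and the large one at (443,261). The small one is meant.

Next I'll check the scraper sizes in a close crop.

Run:
```python
from h import *
t=cv2.imread('pics/top0.png');s=cv2.imread('pics/side0.png')
a=cv2.resize(t[130:230,380:480],(400,400),interpolation=cv2.INTER_CUBIC);b=cv2.resize(s[80:180,290:390],(400,400),interpolation=cv2.INTER_CUBIC)
cv2.imwrite('pics/c1.png',np.hstack([a,b]))
def blobs(im,name,lo,hi,z,amin=25):
    m=cv2.inRange(cv2.cvtColor(im,cv2.COLOR_BGR2HSV),lo,hi)
    for c in cv2.findContours(m,0,2)[0]:
        if cv2.contourArea(c)<amin: continue
        p=np.array([ray(name,u,v,z)[:2] for u,v in c[:,0,:]],np.float32)
        (x,y),wh,an=cv2.minAreaRect(p)
        print(name,np.round([x,y,*wh,an],3),cv2.boundingRect(c),cv2.contourArea(c))
for n,im in(('top',t),('side',s)):
    print('orange');blobs(im,n,(2,150,80),(14,255,255),.04,12)
    print('green');blobs(im,n,(45,120,50),(75,255,255),.004,100)
    print('yellow');blobs(im,n,(20,150,80),(32,255,255),.048,200)
```

```text
orange
top [ 0.497 -0.496  0.1    0.052 13.62 ] (444, 188, 20, 29) 174.0
top [ 5.4300e-01 -2.8500e-01  2.7000e-02  1.8000e-02  2.9152e+01] (393, 187, 7, 7) 24.0
green
top [ 0.283 -0.462  0.177  0.176 21.143] (413, 231, 62, 62) 2207.5
top [ 0.54  -0.324  0.123  0.122 24.114] (383, 172, 42, 42) 979.5
yellow
top [ 0.532  0.25   0.172  0.149 13.751] (226, 168, 49, 54) 1619.5
orange
side [ 0.551 -0.294  0.03   0.109 13.925] (323, 132, 10, 22) 100.0
side [ 0.495 -0.48   0.096  0.102  9.607] (341, 105, 28, 18) 344.0
green
side [ 0.54  -0.319  0.122  0.121 23.871] (312, 135, 41, 26) 540.5
side [ 0.283 -0.456  0.175  0.175 20.853] (382, 120, 61, 33) 1434.0
yellow
side [ 0.444  0.456  0.072  0.081 14.481] (275, 357, 36, 43) 1072.5
side [ 0.531  0.266  0.168  0.17  13.783] (241, 257, 76, 65) 4437.0
```

View pics/c1.png

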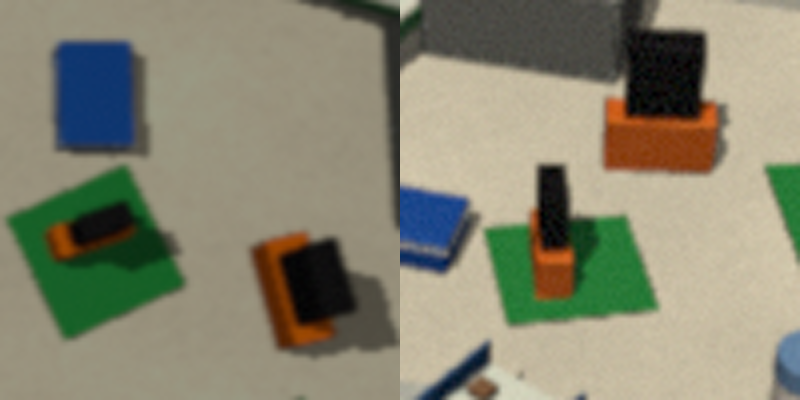

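The right crop shows the scraper on the small mat is about 74 mm long; the top view puts it near (403,187). The other one is about 100 mm long, so it's the decoy. Next I'll measure the posts, table axis and pan angle.

Run:
```python
from h import *
t=cv2.imread('pics/top0.png');s=cv2.imread('pics/side0.png')
a=cv2.resize(t[130:230,220:370],(600,400),interpolation=cv2.INTER_CUBIC);cv2.imwrite('pics/c2.png',a)
for n,im,box in(('top',t,(260,130,365,230)),('side',s,(225,165,345,255))):
    m=np.zeros(im.shape[:2],np.uint8);x0,y0,x1,y1=box
    m[y0:y1,x0:x1]=cv2.inRange(im[y0:y1,x0:x1],(0,0,0),(45,45,45))
    for c in cv2.findContours(m,0,2)[0]:
        if cv2.contourArea(c)<8: continue
        (u,v)=c[:,0,:].mean(0);b=cv2.boundingRect(c)
        print(n,b,cv2.contourArea(c),'mid@.086',np.round(ray(n,u,v,.086)[:2],3),'top@.116',np.round(ray(n,b[0]+b[2]/2,b[1]+b[2]/2.2,.116)[:2],3))
c=np.array([.585,.033])
print('disc px',proj('top',[*c,.056]))
```

```text
top (282, 191, 6, 7) 23.0 mid@.086 [0.524 0.119] top@.116 [0.522 0.115]
top (302, 145, 6, 8) 25.5 mid@.086 [0.693 0.048] top@.116 [0.686 0.045]
side (295, 222, 9, 19) 111.0 mid@.086 [0.522 0.13 ] top@.116 [0.522 0.131]
side (244, 189, 9, 19) 101.0 mid@.086 [0.691 0.051] top@.116 [0.682 0.058]
disc px (np.float64(308.84426868368655), np.float64(178.8388080423014))
```

View pics/c2.png

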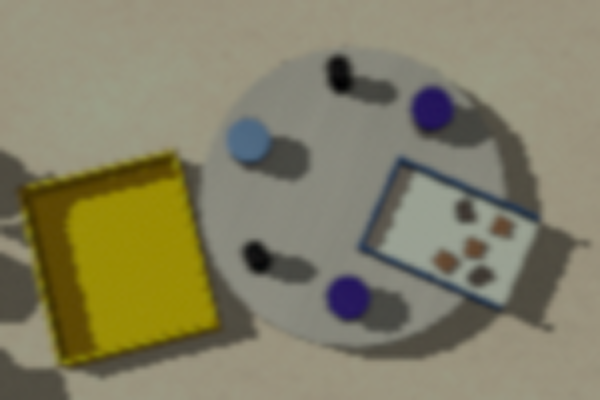

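The crop shows post_b at full-image pixel (285,194), post_a at (305,149), and five chips in the pan. The posts and the tray both put the axis at about (0.585, 0.033). The pan points at about -113°, and the target is about +104°, so I'll turn it roughly 143° clockwise by gripping post_b at about (0.522, 0.117).

Emit:
{"api": "move_arm", "payload": {"rows": [[[0.013, 0.034, 0, 0, 0, 5.1, 0.06], [0.013, 0.034, 0, 0, 0, 5.1, 0.06], [0.013, 0.034, 0, 0, 0, 5.1, 0.06], [0.013, 0.034, 0, 0, 0, 5.1, 0.06], [0.013, 0.034, 0, 0, 0, 5.1, 0.06]]]}}

```text
clock: 0.6
eef_pos: [0.3273, -0.3958, 0.2078]
eef_rot: [3.142, 0.001, -0.689]
wrist_force: [-0.3, -0.3, 0.7]
grip_width: 0.0598
```

Emit:
{"api": "move_arm", "payload": {"rows": [[[0.013, 0.034, 0, 0, 0, 5.1, 0.06], [0.013, 0.034, 0, 0, 0, 5.1, 0.06], [0.013, 0.034, 0, 0, 0, 5.1, 0.06], [0.013, 0.034, 0, 0, 0, 5.1, 0.06], [0.013, 0.034, 0, 0, 0, 5.1, 0.06]]]}}

```text
clock: 1.1
eef_pos: [0.3922, -0.2259, 0.208]
eef_rot: [3.142, 0.0, -0.244]
wrist_force: [1.2, -0.3, 0.5]
grip_width: 0.0598
```

Emit:
{"api": "move_arm", "payload": {"rows": [[[0.013, 0.034, 0, 0, 0, 5.1, 0.06], [0.013, 0.034, 0, 0, 0, 5.1, 0.06], [0.013, 0.034, 0, 0, 0, 5.1, 0.06], [0.013, 0.034, 0, 0, 0, 5.1, 0.06], [0.013, 0.034, 0, 0, 0, 5.1, 0.06]]]}}

```text
clock: 1.6
eef_pos: [0.4572, -0.0561, 0.208]
eef_rot: [3.141, 0.0, 0.201]
wrist_force: [0.9, -0.5, 0.0]
grip_width: 0.0601
```

Emit:
{"api": "move_arm", "payload": {"rows": [[[0.013, 0.034, 0, 0, 0, 5.1, 0.06], [0.013, 0.034, 0, 0, 0, 5.1, 0.06], [0.013, 0.034, 0, 0, 0, 5.1, 0.06], [0.013, 0.034, 0, 0, 0, 5.1, 0.06], [0.013, 0.034, 0, 0, 0, 5.1, 0.06]]]}}

```text
clock: 2.1
eef_pos: [0.5223, 0.1138, 0.2079]
eef_rot: [-3.142, 0.0, 0.646]
wrist_force: [0.5, -0.3, -0.0]
grip_width: 0.0598
```

Run:
```python
from h import *
st=monitor.observe();im=get_image('wrist');cv2.imwrite('pics/w1.png',im);print(st['eef_pos'],st['eef_rot'],st['joint_pos'],st['clock'],st['wrist_force'])
c=get_calibration('wrist');T=np.eye(4);T[:3,:3]=R.from_euler('xyz',st['eef_rot']).as_matrix();T[:3,3]=st['eef_pos'];T=np.linalg.inv(T@c['hand_eye'])
q=T@[.522,.117,.116,1];print('pred post px',q[0]/q[2]*c['fx']+c['cx'],q[1]/q[2]*c['fy']+c['cy'])
m=cv2.inRange(im,(0,0,0),(40,40,40))
for k in cv2.findContours(m,0,2)[0]:
    if cv2.contourArea(k)>200: print(cv2.boundingRect(k),cv2.contourArea(k))
```

```text
[0.52229944 0.11381781 0.20785319] [-3.14151715e+00  4.28725711e-04  6.45541829e-01] [ 0.24928076  0.33818825 -0.6942455   1.78090719  0.23944202  1.10879371
  0.12059768] 2.1 [ 0.4672699  -0.34633486 -0.04737536]
pred post px 323.64889212725865 190.4884758071975
(35, 243, 574, 157) 39775.5
(323, 165, 19, 30) 386.5
```

View pics/w1.png

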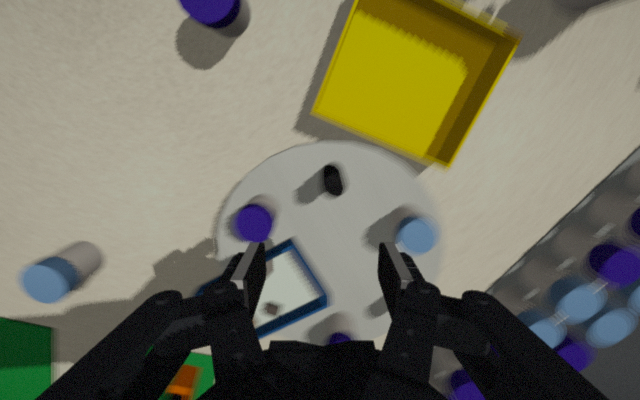

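The wrist view shows post_b at about (332,180), nearly at the predicted pixel. I'll check where its edges are and triangulate.

Run:
```python
from h import *
im=cv2.imread('pics/w1.png');g=im.max(2);st=monitor.observe()
for v in range(158,206,4): print(v,g[v,312:356:2])
for u,v in((332,187),(334,185)): print(ray('wrist',u,v,.116,st))
# disc axis check: purple inner/tray edges
print(ray('wrist',331,171,.056,st))
for u,v in((312,112),(447,167)): print('tray rim',ray('wrist',u,v,.048,st))
```

```text
158 [158 161 160 162 162 157 159 159 160 159 160 160 160 161 158 159 159 159
 159 159 161 158]
162 [160 160 158 159 160 159 161 161 150 132 127 129 137 144 149 160 159 159
 159 160 161 159]
166 [161 160 159 158 160 152  81  23  10  10  38  56  95 109 125 145 150 159
 159 159 157 159]
170 [161 159 159 129  86  64  20  21   0  18  22  12  16  62 102 126 144 157
 159 159 157 160]
174 [150 110  90  83  69  51  17  11  10  12  25  20  25  30  87 121 131 144
 157 160 160 159]
178 [ 96  95  95  82  68  51  22  19  18  27  30  32  24  30  60  93 121 138
 145 156 160 158]
182 [ 94  92  92  81  69  58  31  29  27  24  24  25  26  22  25  88 109 126
 144 157 160 160]
186 [ 91  92  94  82  70  59  56  28  20  25  30  24  26  26  26  59  95 125
 144 159 159 159]
190 [ 94  93  92  83  77  64  57  44  27  21  22  18  22  23  27  68 115 138
 158 162 159 159]
194 [ 92  92  92  92 103 132 122 119  94  86  48  30  22  26  53 130 157 159
 159 160 160 158]
198 [ 95  95 128 150 158 155 147 141 141 128 127 129 143 156 159 161 159 161
 160 157 160 159]
202 [144 157 157 159 157 156 159 160 160 158 158 160 156 157 158 159 159 159
 161 160 158 161]
[0.52740385 0.1314821  0.116     ]
[0.52768444 0.13410891 0.116     ]
[0.52694046 0.13395256 0.056     ]
tray rim [0.47177692 0.17133352 0.048     ]
tray rim [0.63065568 0.21744899 0.048     ]
```

Run:
```python
from h import *
st=monitor.observe()
print('TCP proj start',[np.round(proj(n,[.262,-.567,.208]),1) for n in('top','side')])
for n,l in(('top',((264.5,168),(274.5,211.75))),('side',((247,259),(317,259)))):
    for u,v in l: print(n,ray(n,u,v,.048))
for n in('top','side'):
    im=get_image(n);cv2.imwrite(f'pics/{n}1.png',im);p=proj(n,st['eef_pos']);print(n,p)
    x,y=map(int,p);cv2.circle(im,(x,y),1,(255,0,255),-1)
    c=cv2.resize(im[y-40:y+40,x-40:x+40],(400,400),interpolation=cv2.INTER_CUBIC); a=c if n=='top' else np.hstack([a,c])
cv2.imwrite('pics/c3.png',a)
```

```text
TCP proj start [array([496.7, 268.9]), array([432. ,  67.5])]
top [0.62809056 0.19642649 0.048     ]
top [0.46583317 0.15832097 0.048     ]
side [0.63482837 0.21285311 0.048     ]
side [0.46687756 0.1682173  0.048     ]
top (np.float64(280.9474407046355), np.float64(189.1083350020514))
side (np.float64(299.1905522524708), np.float64(197.1851474794488))
```

View pics/c3.png

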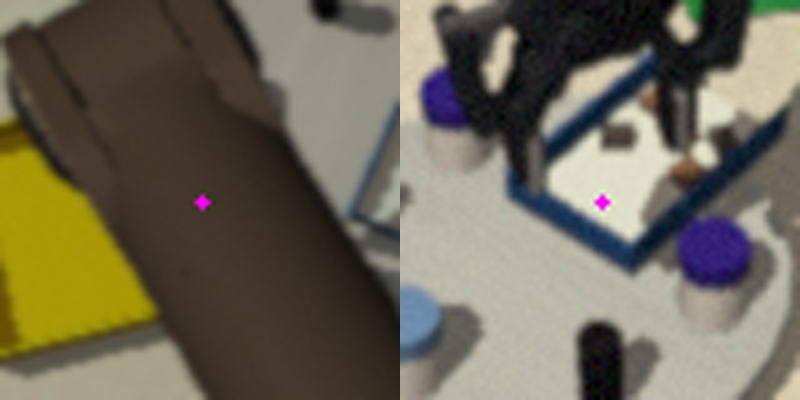

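In the side crop the open fingertips sit near their predicted position, a few pixels high. Side and wrist both put the post about 14 mm further in +y than top does. I'll shift, descend partway and re-measure with the wrist camera.

Emit:
{"api": "move_arm", "payload": {"rows": [[[0.002, 0.005, -0.012, 0, 0, 0, 0.06], [0.002, 0.005, -0.012, 0, 0, 0, 0.06], [0.001, 0.004, -0.012, 0, 0, 0, 0.06], [0, 0, -0.012, 0, 0, 0, 0.06], [0, 0, -0.012, 0, 0, 0, 0.06]]]}}

```text
clock: 2.75
eef_pos: [0.5268, 0.1262, 0.1467]
eef_rot: [-3.141, 0.001, 0.642]
wrist_force: [0.0, -0.4, -0.1]
grip_width: 0.0598
```

Run:
```python
from h import *
st=monitor.observe();im=get_image('wrist');cv2.imwrite('pics/w2.png',im);print(st['eef_pos'],st['eef_rot'],st['clock'])
g=im.max(2);m=((g<45)*255).astype(np.uint8);m[240:]=0
for k in cv2.findContours(m,0,2)[0]:
    if cv2.contourArea(k)>100: print(cv2.boundingRect(k),cv2.contourArea(k))
```

```text
[0.52678389 0.12618616 0.14671943] [-3.14139341e+00  8.11919227e-04  6.41812395e-01] 2.75
(302, 186, 31, 47) 1076.0
(152, 0, 51, 23) 431.5
```

View pics/w2.png

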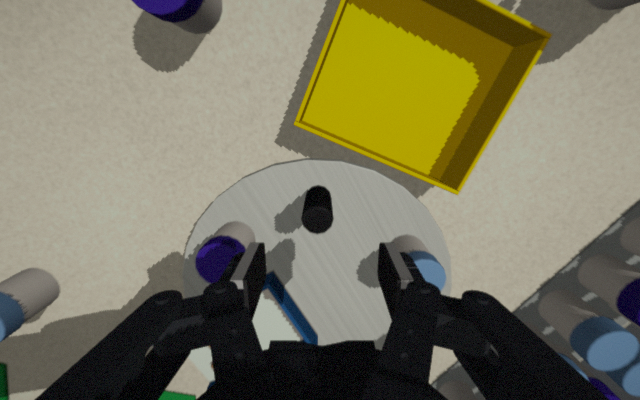

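Run:
```python
from h import *
st=monitor.observe();yaw=st['eef_rot'][2];ex=np.array([np.cos(yaw),np.sin(yaw)]);ey=np.array([ex[1],-ex[0]])
for u,v,z in((317,217,.116),(322,205,.116),(296,123,.048),(457,193,.048),(352,-5,.048),(548,35,.048)):
    p=ray('wrist',u,v,z,st);d=p[:2]-st['eef_pos'][:2];print(np.round(p,4),'tool',d@ex,d@ey)
```

```text
[0.5224 0.1243 0.116 ] tool -0.0035816177882905423 -0.0009811971672502513
[0.5198 0.1338 0.116 ] tool 1.8982393207289627e-05 -0.010129913001136455
[0.4695 0.1625 0.048 ] tool -0.023060098115128862 -0.0631950493001968
[0.6286 0.2013 0.048 ] tool 0.12757366271122111 0.0009608262674453044
[0.4486 0.2678 0.048 ] tool 0.023208869477179147 -0.16007711122643306
[0.5927 0.3407 0.048 ] tool 0.18229586302420517 -0.13214495442308483
```

Triangulated up close, post_b is at (0.522, 0.124), so the axis is at about (0.584, 0.038) and the post angle is 126°. I'll descend and cage the post loosely so axis errors don't load the arm.

Emit:
{"api": "move_arm", "payload": {"rows": [[[-0.004, -0.002, -0.01, 0, 0, 0, 0.06], [0, 0, -0.014, 0, 0, 0, 0.06], [0, 0, -0.014, 0, 0, 0, 0.06], [0, 0, -0.014, 0, 0, 0, 0.06], [0, 0, -0.014, 0, 0, 0, 0.06]]]}}

```text
clock: 3.3
eef_pos: [0.523, 0.1246, 0.0808]
eef_rot: [-3.141, 0.0, 0.642]
wrist_force: [-0.5, -0.3, 0.2]
grip_width: 0.0602
```

Emit:
{"api": "move_arm", "payload": {"rows": [[[0, 0, 0, 0, 0, 0, 0.05], [0, 0, 0, 0, 0, 0, 0.04], [0, 0, 0, 0, 0, 0, 0.03], [0, 0, 0, 0, 0, 0, 0.028], [0, 0, 0, 0, 0, 0, 0.028]]]}}

```text
clock: 3.8
eef_pos: [0.5235, 0.1247, 0.0826]
eef_rot: [3.141, -0.001, 0.642]
wrist_force: [0.2, -0.9, -0.5]
grip_width: 0.028
```

Run:
```python
import numpy as np
c=np.array([.584,.038]);r=.106;a=126
prev=c+r*np.array([np.cos(np.radians(a)),np.sin(np.radians(a))])
for st in [3,5]+[6]*21+[4,2,1]:
    a-=st;p=c+r*np.array([np.cos(np.radians(a)),np.sin(np.radians(a))]);print(round(a),np.round(p,3),np.round((p-prev),4),-st);prev=p
```

```text
123 [0.526 0.127] [0.0046 0.0031] -3
118 [0.534 0.132] [0.008  0.0047] -5
112 [0.544 0.136] [0.0101 0.0047] -6
106 [0.555 0.14 ] [0.0105 0.0036] -6
100 [0.566 0.142] [0.0108 0.0025] -6
94 [0.577 0.144] [0.011  0.0014] -6
88 [0.588 0.144] [0.0111 0.0002] -6
82 [0.599 0.143] [ 0.0111 -0.001 ] -6
76 [0.61  0.141] [ 0.0109 -0.0021] -6
70 [0.62  0.138] [ 0.0106 -0.0032] -6
64 [0.63  0.133] [ 0.0102 -0.0043] -6
58 [0.64  0.128] [ 0.0097 -0.0054] -6
52 [0.649 0.122] [ 0.0091 -0.0064] -6
46 [0.658 0.114] [ 0.0084 -0.0073] -6
40 [0.665 0.106] [ 0.0076 -0.0081] -6
34 [0.672 0.097] [ 0.0067 -0.0089] -6
28 [0.678 0.088] [ 0.0057 -0.0095] -6
22 [0.682 0.078] [ 0.0047 -0.0101] -6
16 [0.686 0.067] [ 0.0036 -0.0105] -6
10 [0.688 0.056] [ 0.0025 -0.0108] -6
4 [0.69  0.045] [ 0.0014 -0.011 ] -6
-2 [0.69  0.034] [ 0.0002 -0.0111] -6
-8 [0.689 0.023] [-0.001  -0.0111] -6
-12 [0.688 0.016] [-0.0013 -0.0073] -4
-14 [0.687 0.012] [-0.0008 -0.0036] -2
-15 [0.686 0.011] [-0.0005 -0.0018] -1
```

Emit:
{"api": "move_arm", "payload": {"rows": [[[0.0046, 0.0031, 0, 0, 0, -3, 0.028], [0.008, 0.0047, 0, 0, 0, -5, 0.028], [0.0101, 0.0047, 0, 0, 0, -6, 0.028], [0.0105, 0.0036, 0, 0, 0, -6, 0.028], [0.0108, 0.0025, 0, 0, 0, -6, 0.028]]]}}

```text
clock: 4.3
eef_pos: [0.5664, 0.143, 0.0822]
eef_rot: [3.141, 0.002, 0.184]
wrist_force: [-3.7, -1.2, 1.7]
grip_width: 0.0281
```

Emit:
{"api": "move_arm", "payload": {"rows": [[[0.011, 0.0014, 0, 0, 0, -6, 0.028], [0.0111, 0.0002, 0, 0, 0, -6, 0.028], [0.0111, -0.001, 0, 0, 0, -6, 0.028], [0.0109, -0.0021, 0, 0, 0, -6, 0.028], [0.0106, -0.0032, 0, 0, 0, -6, 0.028]]]}}

```text
clock: 4.8
eef_pos: [0.6211, 0.1395, 0.0822]
eef_rot: [-3.141, 0.002, -0.338]
wrist_force: [-3.1, 1.2, 1.4]
grip_width: 0.0277
```

Emit:
{"api": "move_arm", "payload": {"rows": [[[0.0102, -0.0043, 0, 0, 0, -6, 0.028], [0.0097, -0.0054, 0, 0, 0, -6, 0.028], [0.0091, -0.0064, 0, 0, 0, -6, 0.028], [0.0084, -0.0073, 0, 0, 0, -6, 0.028], [0.0076, -0.0081, 0, 0, 0, -6, 0.028]]]}}

```text
clock: 5.3
eef_pos: [0.6667, 0.1097, 0.0823]
eef_rot: [-3.14, 0.002, -0.861]
wrist_force: [0.8, 5.7, -1.1]
grip_width: 0.028
```

Emit:
{"api": "move_arm", "payload": {"rows": [[[0.0067, -0.0089, 0, 0, 0, -6, 0.028], [0.0057, -0.0095, 0, 0, 0, -6, 0.028], [0.0047, -0.0101, 0, 0, 0, -6, 0.028], [0.0036, -0.0105, 0, 0, 0, -6, 0.028], [0.002, -0.008, 0, 0, 0, -4, 0.028]]]}}

```text
clock: 5.8
eef_pos: [0.6903, 0.0616, 0.0826]
eef_rot: [-3.14, 0.002, -1.35]
wrist_force: [0.7, 3.2, -0.4]
grip_width: 0.0278
```

Run:
```python
from h import *
im=get_image('side');cv2.imwrite('pics/s2.png',im)
cv2.imwrite('pics/c4.png',cv2.resize(im[140:350,180:400],(660,630))[:600])
```

```text
(no output)
```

View pics/c4.png

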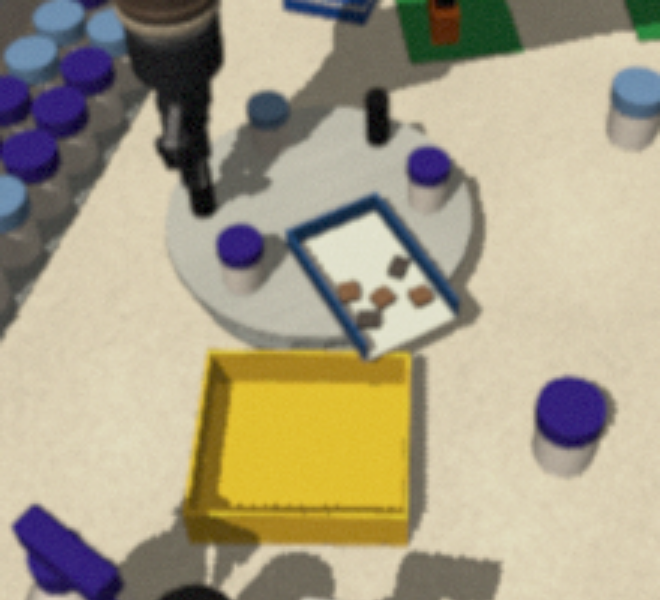

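The side view shows the pan with all five chips, about 28° short of the tray, and the gripper holding post_b at the left. I'll continue and then creep through the stop zone while watching the force.

Emit:
{"api": "move_arm", "payload": {"rows": [[[0.0005, -0.0055, 0, 0, 0, -3, 0.028], [0.0005, -0.0055, 0, 0, 0, -3, 0.028], [0.0004, -0.0055, 0, 0, 0, -3, 0.028], [0.0002, -0.0055, 0, 0, 0, -3, 0.028], [0.0001, -0.0055, 0, 0, 0, -3, 0.028]]]}}

```text
clock: 6.35
eef_pos: [0.6918, 0.0341, 0.0825]
eef_rot: [-3.14, 0.002, -1.609]
wrist_force: [1.6, 3.8, -0.6]
grip_width: 0.0281
```

Emit:
{"api": "move_arm", "payload": {"rows": [[[-0.0001, -0.0015, 0, 0, 0, -0.8, 0.028], [-0.0001, -0.0015, 0, 0, 0, -0.8, 0.028], [-0.0001, -0.0015, 0, 0, 0, -0.8, 0.028], [-0.0001, -0.0015, 0, 0, 0, -0.8, 0.028], [-0.0001, -0.0015, 0, 0, 0, -0.8, 0.028]]]}}

```text
clock: 6.85
eef_pos: [0.6907, 0.0252, 0.0822]
eef_rot: [-3.142, 0.0, -1.679]
wrist_force: [-0.5, 2.6, 1.0]
grip_width: 0.0284
```

Emit:
{"api": "move_arm", "payload": {"rows": [[[-0.0002, -0.0007, 0, 0, 0, -0.4, 0.028], [-0.0001, -0.0007, 0, 0, 0, -0.4, 0.028], [-0.0001, -0.0007, 0, 0, 0, -0.4, 0.028], [-0.0001, -0.0007, 0, 0, 0, -0.4, 0.028], [-0.0001, -0.0007, 0, 0, 0, -0.4, 0.028]]]}}

```text
clock: 7.35
eef_pos: [0.6901, 0.0215, 0.0821]
eef_rot: [3.141, -0.0, -1.714]
wrist_force: [0.9, 2.0, 1.2]
grip_width: 0.0279
```

Emit:
{"api": "move_arm", "payload": {"rows": [[[-0.0002, -0.0007, 0, 0, 0, -0.4, 0.028], [-0.0001, -0.0007, 0, 0, 0, -0.4, 0.028], [-0.0001, -0.0007, 0, 0, 0, -0.4, 0.028], [-0.0001, -0.0007, 0, 0, 0, -0.4, 0.028], [-0.0001, -0.0007, 0, 0, 0, -0.4, 0.028]]]}}

```text
clock: 7.85
eef_pos: [0.6895, 0.018, 0.0821]
eef_rot: [3.141, -0.0, -1.749]
wrist_force: [0.7, 0.7, 1.5]
grip_width: 0.0281
```

Emit:
{"api": "move_arm", "payload": {"rows": [[[-0.0002, -0.0007, 0, 0, 0, -0.4, 0.028], [-0.0001, -0.0007, 0, 0, 0, -0.4, 0.028], [-0.0001, -0.0007, 0, 0, 0, -0.4, 0.028], [-0.0002, -0.0007, 0, 0, 0, -0.4, 0.028], [-0.0001, -0.0007, 0, 0, 0, -0.4, 0.028]]]}}

```text
clock: 8.35
eef_pos: [0.6887, 0.0145, 0.0821]
eef_rot: [3.141, -0.0, -1.784]
wrist_force: [0.4, 0.7, 1.5]
grip_width: 0.0276
```

Emit:
{"api": "move_arm", "payload": {"rows": [[[-0.0002, -0.0007, 0, 0, 0, -0.4, 0.028], [-0.0001, -0.0007, 0, 0, 0, -0.4, 0.028], [-0.0002, -0.0007, 0, 0, 0, -0.4, 0.028], [-0.0002, -0.0007, 0, 0, 0, -0.4, 0.028], [-0.0001, -0.0007, 0, 0, 0, -0.4, 0.028]]]}}

```text
clock: 8.85
eef_pos: [0.6877, 0.0104, 0.0819]
eef_rot: [3.141, -0.001, -1.82]
wrist_force: [0.4, -0.3, 0.3]
grip_width: 0.028
```

Emit:
{"api": "move_arm", "payload": {"rows": [[[-0.0002, -0.0007, 0, 0, 0, -0.4, 0.028], [-0.0002, -0.0007, 0, 0, 0, -0.4, 0.028], [-0.0002, -0.0007, 0, 0, 0, -0.4, 0.028], [-0.0002, -0.0007, 0, 0, 0, -0.4, 0.028], [-0.0001, -0.0007, 0, 0, 0, -0.4, 0.028]]]}}

```text
clock: 9.35
eef_pos: [0.6865, 0.0063, 0.0818]
eef_rot: [3.141, -0.001, -1.855]
wrist_force: [-2.9, -3.1, 1.1]
grip_width: 0.0279
```

Run:
```python
from h import *
st=monitor.observe();print(st['wrist_force'],st['eef_pos'])
im=get_image('wrist');cv2.imwrite('pics/w3.png',im)
cv2.imwrite('pics/c5.png',np.hstack([im[120:400,180:460],cv2.resize(get_image('side')[160:300,200:340],(280,280))]))
```

```text
[-2.93504163 -3.12481282  1.10834562] [0.68645981 0.00627693 0.08183071]
```

View pics/c5.png

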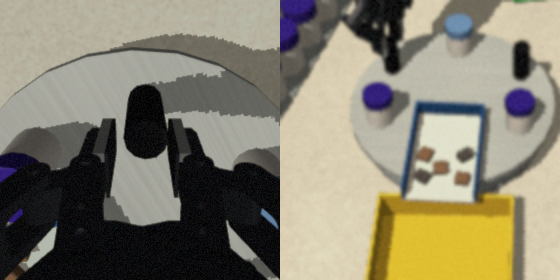

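The wrist crop shows the post against the leading pad and the force pulling the tool clockwise, so the stop is just ahead. The side crop shows the pan nearly aimed at the tray with five chips in it. I'll keep going in small steps.

Emit:
{"api": "move_arm", "payload": {"rows": [[[-0.0002, -0.0007, 0, 0, 0, -0.4, 0.028], [-0.0002, -0.0007, 0, 0, 0, -0.4, 0.028], [-0.0003, -0.0007, 0, 0, 0, -0.4, 0.028], [-0.0002, -0.0007, 0, 0, 0, -0.4, 0.028], [-0.0003, -0.0007, 0, 0, 0, -0.4, 0.028]]]}}

```text
clock: 9.95
eef_pos: [0.6865, 0.0051, 0.0824]
eef_rot: [-3.141, 0.001, -1.888]
wrist_force: [0.2, -0.6, -0.7]
grip_width: 0.0281
```

Emit:
{"api": "move_arm", "payload": {"rows": [[[-0.0002, -0.0007, 0, 0, 0, -0.4, 0.028], [-0.0002, -0.0007, 0, 0, 0, -0.4, 0.028], [-0.0003, -0.0007, 0, 0, 0, -0.4, 0.028], [0, 0, 0, 0, 0, 0, 0.028], [0, 0, 0, 0, 0, 0, 0.028]]]}}

```text
clock: 10.45
eef_pos: [0.6852, 0.002, 0.0821]
eef_rot: [-3.142, 0.0, -1.909]
wrist_force: [-1.1, -0.0, -0.4]
grip_width: 0.0279
```

Emit:
{"api": "move_arm", "payload": {"rows": [[[-0.0003, -0.0007, 0, 0, 0, -0.4, 0.028], [-0.0002, -0.0007, 0, 0, 0, -0.4, 0.028], [-0.0003, -0.0007, 0, 0, 0, -0.4, 0.028], [0, 0, 0, 0, 0, 0, 0.028], [0, 0, 0, 0, 0, 0, 0.028]]]}}

```text
clock: 10.95
eef_pos: [0.6848, 0.0013, 0.0821]
eef_rot: [-3.141, 0.002, -1.93]
wrist_force: [1.6, 4.4, -1.2]
grip_width: 0.0281
```

Emit:
{"api": "move_arm", "payload": {"rows": [[[-0.0003, -0.0007, 0, 0, 0, -0.4, 0.028], [-0.0003, -0.0007, 0, 0, 0, -0.4, 0.028], [0, 0, 0, 0, 0, 0, 0.028], [0, 0, 0, 0, 0, 0, 0.028], [0, 0, 0, 0, 0, 0, 0.028]]]}}

```text
clock: 11.45
eef_pos: [0.6845, 0.001, 0.0821]
eef_rot: [-3.141, 0.003, -1.943]
wrist_force: [2.3, 6.9, -1.7]
grip_width: 0.0281
```

The force rises to 7 N with no movement, so the table is in the slot. I'll back off, open and lift.

Emit:
{"api": "move_arm", "payload": {"rows": [[[0.0006, 0.002, 0, 0, 0, 0, 0.028], [0.0005, 0.0015, 0, 0, 0, 0, 0.028], [0, 0, 0, 0, 0, 0, 0.04], [0, 0, 0, 0, 0, 0, 0.05], [0, 0, 0, 0, 0, 0, 0.05]]]}}

```text
clock: 11.95
eef_pos: [0.6848, 0.001, 0.0821]
eef_rot: [-3.142, -0.001, -1.945]
wrist_force: [-0.5, 0.2, 0.1]
grip_width: 0.0499
```

Emit:
{"api": "move_arm", "payload": {"rows": [[[0, 0, 0.02, 0, 0, 0, 0.05], [0, 0, 0.03, 0, 0, 0, 0.05], [0, 0, 0.03, 0, 0, 0, 0.05], [0, 0, 0.03, 0, 0, 0, 0.05], [0, 0, 0.03, 0, 0, 0, 0.05]]]}}

```text
clock: 12.45
eef_pos: [0.6847, 0.0013, 0.2234]
eef_rot: [-3.142, -0.0, -1.945]
wrist_force: [0.2, -1.1, 0.2]
grip_width: 0.0502
```

Run:
```python
from h import *
im=get_image('side');cv2.imwrite('pics/s3.png',im);t=get_image('top');cv2.imwrite('pics/t3.png',t);st=monitor.observe();print(st['eef_pos'],st['eef_rot'],st['joint_pos'],st['clock'])
g=im.max(2);m=((g<45)*255).astype(np.uint8)
for k in cv2.findContours(m[165:260,225:345],0,2)[0]:
    if cv2.contourArea(k)>50: print(np.array(cv2.boundingRect(k))+[225,165,0,0],cv2.contourArea(k))
# scraper from black grip top & orange in side and top
for n,im in(('top',t),('side',im)):
    b=(380,170,430,215) if n=='top' else(312,115,345,158)
    h=cv2.cvtColor(im,cv2.COLOR_BGR2HSV);x0,y0,x1,y1=b
    for nm,mm in(('black',((im.max(2)<40)*255).astype(np.uint8)),('or',cv2.inRange(h,(2,150,60),(14,255,255)))):
        for k in cv2.findContours(mm[y0:y1,x0:x1],0,2)[0]:
            if cv2.contourArea(k)>5:
                k=k+[x0,y0];print(n,nm,cv2.boundingRect(k),np.round(cv2.minAreaRect(k)[0],1),np.round(cv2.minAreaRect(np.array([ray(n,*q[0],.095 if nm=='black' else .03)[:2] for q in k],np.float32)),3) if 0 else [np.round(x,3) for x in cv2.minAreaRect(np.array([ray(n,*q[0],.095 if nm=='black' else .03)[:2] for q in k],np.float32))])
```

```text
[0.68725621 0.00131875 0.22742373] [-3.13425038e+00  2.96588540e-03 -1.94511782e+00] [-0.11386112  0.49973488  0.06302383  1.41426531 -0.03172183  1.22067734
 -1.99300955] 12.55
[317 182   8  18] 86.0
[252 178   8  18] 87.0
top black (398, 180, 16, 11) [405.4 185.1] [array([ 0.553, -0.311]), array([0.026, 0.057]), np.float64(18.11)]
top or (393, 187, 8, 7) [395.8 190.1] [array([ 0.545, -0.289]), array([0.027, 0.022]), np.float64(26.06)]
side black (325, 122, 7, 20) [328.  131.5] [array([ 0.548, -0.282]), array([0.019, 0.099]), np.float64(13.729)]
side or (323, 133, 10, 21) [327.5 143. ] [array([ 0.553, -0.304]), array([0.03 , 0.105]), np.float64(13.925)]
side or (341, 115, 4, 7) [342.5 118. ] [array([ 0.533, -0.455]), array([0.011, 0.037]), np.float64(11.868)]
```

Emit:
{"api": "move_arm", "payload": {"rows": [[[-0.013, -0.031, 0, 0, 0, -5, 0.05], [-0.013, -0.031, 0, 0, 0, -5, 0.05], [-0.013, -0.031, 0, 0, 0, -5, 0.05], [-0.013, -0.031, 0, 0, 0, -5, 0.05], [-0.013, -0.031, 0, 0, 0, -5, 0.05]]]}}

```text
clock: 13.05
eef_pos: [0.6187, -0.1553, 0.2218]
eef_rot: [3.141, -0.0, -2.386]
wrist_force: [0.2, -1.1, 0.2]
grip_width: 0.0499
```

Emit:
{"api": "move_arm", "payload": {"rows": [[[-0.013, -0.031, 0, 0, 0, -5, 0.05], [-0.013, -0.031, 0, 0, 0, -5, 0.05], [-0.013, -0.031, 0, 0, 0, -5, 0.05], [-0.013, -0.031, 0, 0, 0, -5, 0.05], [-0.013, -0.031, 0, 0, 0, -5, 0.05]]]}}

```text
clock: 13.55
eef_pos: [0.5534, -0.3101, 0.2218]
eef_rot: [3.141, -0.0, -2.823]
wrist_force: [0.6, 0.2, -0.6]
grip_width: 0.0501
```

Emit:
{"api": "move_arm", "payload": {"rows": [[[0, 0, 0, 0, 0, 0, 0.05], [0, 0, 0, 0, 0, 0, 0.05], [0, 0, 0, 0, 0, 0, 0.05], [0, 0, 0, 0, 0, 0, 0.05], [0, 0, 0, 0, 0, 0, 0.05]]]}}

```text
clock: 14.05
eef_pos: [0.5554, -0.307, 0.222]
eef_rot: [3.141, 0.0, -2.815]
wrist_force: [0.9, -0.5, -0.2]
grip_width: 0.05
```

Run:
```python
from h import *
for u,v in((321,185.5),(256,181.5)): print('post',ray('side',u,v,.116))
st=monitor.observe();im=get_image('wrist');cv2.imwrite('pics/w4.png',im);print(st['eef_pos'],st['eef_rot'],st['clock'])
h=cv2.cvtColor(im,cv2.COLOR_BGR2HSV)
for nm,m,z in(('or',cv2.inRange(h,(2,150,60),(14,255,255)),.04),('green',cv2.inRange(h,(45,120,40),(75,255,255)),.004)):
    for k in cv2.findContours(m,0,2)[0]:
        if cv2.contourArea(k)>100: print(nm,cv2.boundingRect(k),[np.round(x,3) for x in cv2.minAreaRect(np.array([ray('wrist',*q[0],z,st)[:2] for q in k],np.float32))])
```

```text
post [ 0.50502925 -0.01899121  0.116     ]
post [0.67870601 0.01236511 0.116     ]
[ 0.55540029 -0.30703788  0.22196026] [ 3.14120489e+00  4.41088027e-05 -2.81520160e+00] 14.05
or (313, 135, 24, 19) [array([ 0.562, -0.341]), array([0.027, 0.021]), np.float64(18.702)]
or (383, 0, 100, 52) [array([ 0.492, -0.494]), array([0.104, 0.042]), np.float64(12.353)]
green (283, 103, 103, 104) [array([ 0.54 , -0.325]), array([0.128, 0.128]), np.float64(24.189)]
green (482, 40, 158, 152) [array([ 0.282, -0.462]), array([0.183, 0.182]), np.float64(21.095)]
```

View pics/w4.png

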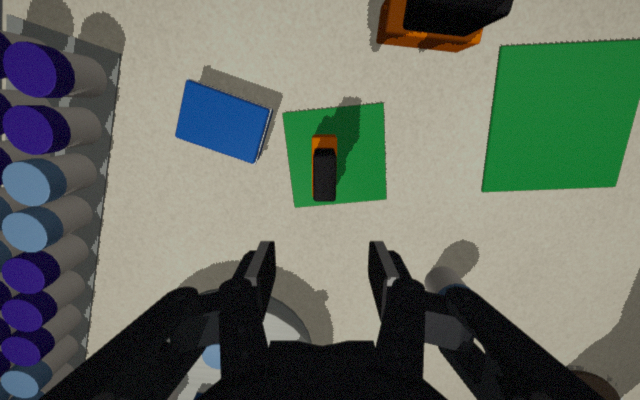

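The wrist view shows the scraper on the small mat, with its grip top centred at about (324.5,176) and aligned with the tool axes.

Run:
```python
from h import *
st=monitor.observe();im=cv2.imread('pics/w4.png');g=im.max(2)
for v in range(140,208,6): print(v,g[v,306:344:2])
for u,v in((324.5,176),(324.5,151),(324.5,201)): p=ray('wrist',u,v,.095,st);print(p,p-st['eef_pos'])
print(ray('wrist',324,136,.04,st))
```

```text
140 [130 126 122 166 181 183 180 126 114 113 112 112 115 113 116 109  71  70
  72]
146 [128 127 122 169 181 175 112 108 110 114 110 110 113 110 112 106  71  71
  67]
152 [128 129 127 164  61   0  12  11   5  10   8  16  13   5  32 103  70  69
  67]
158 [129 128 127 156  31  26  30  33  30  30  27  30  17  17  28  42  72  70
  67]
164 [129 128 128 153  25  27  32  29  33  30  31  27  37  24  19  39  69  67
  65]
170 [130 132 132 153  26  28  31  29  27  32  30  36  29  38  19  40  66  70
  72]
176 [131 133 128 148  23  33  22  33  31  32  35  30  29  23  32  48  68  80
 120]
182 [132 130 131 145  21  28  32  28  33  30  35  24  27  26  19  50  86 131
 125]
188 [131 133 131 141  25  34  42  34  36  31  36  28  28  28   9 107 127 126
 127]
194 [134 132 133 121  34  33  36  38  31  32  34  30  29  29  18 104 128 130
 132]
200 [135 133 134 131  70  34  34  38  34  28  32  32  24  31  60 128 131 129
 130]
206 [139 146 136 150 157 165 163 165 169 163 176 177 175 173 178 176 178 179
 180]
[ 0.55462564 -0.31590569  0.095     ] [-0.00074659 -0.00871292 -0.12704569]
[ 0.56298838 -0.34037298  0.095     ] [ 0.00761616 -0.03318021 -0.12704569]
[ 0.54580733 -0.29010553  0.095     ] [-0.0095649   0.01708724 -0.12704569]
[ 0.5661331  -0.34950791  0.04      ]
```

Emit:
{"api": "move_arm", "payload": {"rows": [[[-0.0015, -0.007, -0.01, 0, 0, 0, 0.06], [0, 0, -0.022, 0, 0, 0, 0.06], [0, 0, -0.022, 0, 0, 0, 0.06], [0, 0, -0.022, 0, 0, 0, 0.06], [0, 0, -0.022, 0, 0, 0, 0.06]]]}}

```text
clock: 14.6
eef_pos: [0.553, -0.3154, 0.1225]
eef_rot: [3.142, -0.001, -2.817]
wrist_force: [0.2, 0.1, -0.8]
grip_width: 0.0599
```

Emit:
{"api": "move_arm", "payload": {"rows": [[[0, 0, -0.02, 0, 0, 0, 0.06], [0, 0, -0.02, 0, 0, 0, 0.06], [0, 0, -0.018, 0, 0, 0, 0.06], [0, 0, -0.01, 0, 0, 0, 0.06], [0, 0, 0, 0, 0, 0, 0.06]]]}}

```text
clock: 15.1
eef_pos: [0.5522, -0.3148, 0.0542]
eef_rot: [3.14, -0.002, -2.817]
wrist_force: [-0.5, 0.5, 0.5]
grip_width: 0.0597
```

Emit:
{"api": "move_arm", "payload": {"rows": [[[0, 0, 0, 0, 0, 0, 0.03], [0, 0, 0, 0, 0, 0, 0.015], [0, 0, 0, 0, 0, 0, 0.015], [0, 0, 0, 0, 0, 0, 0.015], [0, 0, 0, 0, 0, 0, 0.015]]]}}

```text
clock: 15.6
eef_pos: [0.5545, -0.3155, 0.0573]
eef_rot: [-3.14, 0.002, -2.817]
wrist_force: [0.5, 0.1, 6.0]
grip_width: 0.0226
```

The grip closed at 22.6 mm. I'll lift it and carry it to a viewing pose beside the pan, already turned to pan direction (~100.5°).

Emit:
{"api": "move_arm", "payload": {"rows": [[[0, 0, 0.02, 0, 0, 0, 0.015], [0, 0, 0.034, 0, 0, 0, 0.015], [0, 0, 0.034, 0, 0, 0, 0.015], [0, 0, 0.034, 0, 0, 0, 0.015], [0, 0, 0.034, 0, 0, 0, 0.015]]]}}

```text
clock: 16.1
eef_pos: [0.5526, -0.3148, 0.213]
eef_rot: [3.141, -0.001, -2.817]
wrist_force: [0.5, 0.0, -1.6]
grip_width: 0.0229
```

Emit:
{"api": "move_arm", "payload": {"rows": [[[-0.007, 0.028, 0, 0, 0, 5.47, 0.015], [-0.007, 0.028, 0, 0, 0, 5.47, 0.015], [-0.007, 0.028, 0, 0, 0, 5.47, 0.015], [-0.007, 0.028, 0, 0, 0, 5.47, 0.015], [-0.007, 0.028, 0, 0, 0, 5.47, 0.015]]]}}

```text
clock: 16.6
eef_pos: [0.5173, -0.1739, 0.2117]
eef_rot: [3.141, -0.001, -2.336]
wrist_force: [0.4, 0.8, -2.5]
grip_width: 0.0225
```

Emit:
{"api": "move_arm", "payload": {"rows": [[[-0.007, 0.028, 0, 0, 0, 5.47, 0.015], [-0.007, 0.028, 0, 0, 0, 5.47, 0.015], [-0.007, 0.028, 0, 0, 0, 5.47, 0.015], [-0.007, 0.028, 0, 0, 0, 5.47, 0.015], [-0.007, 0.028, 0, 0, 0, 5.47, 0.015]]]}}

```text
clock: 17.1
eef_pos: [0.4824, -0.0341, 0.2118]
eef_rot: [3.141, -0.0, -1.858]
wrist_force: [0.2, 0.4, -1.7]
grip_width: 0.0229
```

Emit:
{"api": "move_arm", "payload": {"rows": [[[-0.007, 0.028, 0, 0, 0, 5.47, 0.015], [-0.007, 0.028, 0, 0, 0, 5.47, 0.015], [-0.007, 0.028, 0, 0, 0, 5.47, 0.015], [-0.007, 0.028, 0, 0, 0, 5.47, 0.015], [-0.007, 0.028, 0, 0, 0, 5.47, 0.015]]]}}

```text
clock: 17.6
eef_pos: [0.4475, 0.1057, 0.2119]
eef_rot: [3.141, -0.0, -1.381]
wrist_force: [1.2, 0.0, -1.5]
grip_width: 0.0225
```

Emit:
{"api": "move_arm", "payload": {"rows": [[[0, 0, 0, 0, 0, 0, 0.015], [0, 0, 0, 0, 0, 0, 0.015], [0, 0, 0, 0, 0, 0, 0.015], [0, 0, 0, 0, 0, 0, 0.015], [0, 0, 0, 0, 0, 0, 0.015]]]}}

```text
clock: 18.1
eef_pos: [0.4486, 0.1041, 0.212]
eef_rot: [3.141, -0.0, -1.387]
wrist_force: [0.0, 0.4, -1.1]
grip_width: 0.0227
```

Run:
```python
from h import *
st=monitor.observe();im=get_image('wrist');cv2.imwrite('pics/w5.png',im);print(st['eef_pos'],st['eef_rot'],st['clock'],st['joint_pos'])
```

```text
[0.44856846 0.10407969 0.21204862] [ 3.14146024e+00 -2.12631867e-04 -1.38681422e+00] 18.1 [-0.21646683  0.13202278 -0.1285983   1.96527888  0.01973097  1.04561775
 -1.74066862]
```

View pics/w5.png

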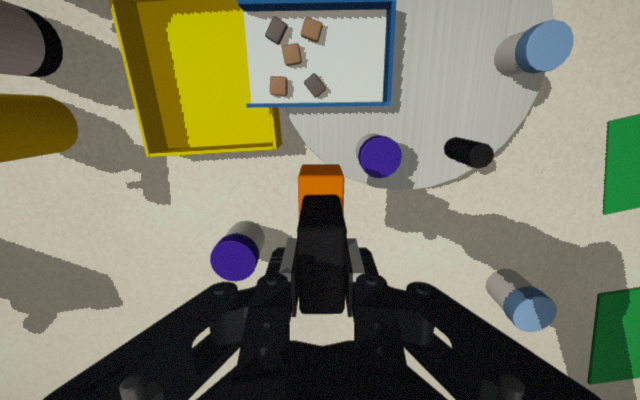

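The wrist view shows the pan square to the image at (245–395, 0–105), with five chips at u 268–325. They sit in the outer half, and the inner third at u 330–385 is free. The scraper is held straight at (322,250).

Run:
```python
from h import *
st=monitor.observe();im=cv2.imread('pics/w5.png');h=cv2.cvtColor(im,cv2.COLOR_BGR2HSV)
m=cv2.inRange(h,(95,120,40),(118,255,255));m[112:]=0;m[:,400:]=0
yaw=st['eef_rot'][2];ex=np.array([np.cos(yaw),np.sin(yaw)]);ey=np.array([ex[1],-ex[0]])
for u in(255,280,310,340,370,380):
    v=np.where(m[60:,u])[0]+60;w=np.where(m[:40,u])[0]
    o=[np.round(ray('wrist',u,x,.081,st)[:2],4) for x in(v.min(),v.max()+1)]
    tf=[np.round(((p-st['eef_pos'][:2])@ex,(p-st['eef_pos'][:2])@ey),4) for p in o]
    print('near',u,v.min(),v.max(),tf,'far',w)
for v in(20,50,80,100):
    u=np.where(m[v,360:])[0]+360
    p=ray('wrist',u.max()+1,v,.081,st)[:2]-st['eef_pos'][:2];print('end',v,u.min(),u.max(),np.round((p@ex,p@ey),4))
print('ex,ey',ex,ey)
g=im.max(2);hs=h[...,1]
ch=((g<130)*255).astype(np.uint8);ch[:8]=0;ch[99:]=0;ch[:,:255]=0;ch[:,375:]=0
for k in cv2.findContours(ch,0,2)[0]:
    if cv2.contourArea(k)>80:
        b=cv2.boundingRect(k);p=ray('wrist',b[0]+b[2],b[1]+b[3]/2,.06,st)[:2]-st['eef_pos'][:2];print('chip',b,np.round((p@ex,p@ey),3))
# scraper: orange
o=cv2.inRange(h,(2,150,60),(14,255,255))
for k in cv2.findContours(o,0,2)[0]:
    if cv2.contourArea(k)>80:
        print('orange',cv2.boundingRect(k))
        z=st['eef_pos'][2]-.053+.04
        for q in(k[:,0,:][k[:,0,1]<k[:,0,1].min()+4]):pass
        v0=k[:,0,1].min();row=o[v0+15];uu=np.where(row[280:365])[0]+280
        for u in(uu.min(),uu.max()+1):
            p=ray('wrist',u,v0+15,z,st)[:2]-st['eef_pos'][:2];print(u,np.round((p@ex,p@ey),4))
        p=ray('wrist',321,v0,z,st)[:2]-st['eef_pos'][:2];print('end',np.round((p@ex,p@ey),4))
```

```text
near 255 104 106 [array([-0.0648, -0.0787]), array([-0.065, -0.076])] far [ 0  1  2  3  4  5  6  7  8  9 10]
near 280 104 106 [array([-0.0404, -0.0787]), array([-0.0405, -0.076 ])] far [0 1 2 3 4 5 6 7 8 9]
near 310 104 106 [array([-0.0112, -0.0787]), array([-0.0112, -0.0759])] far [0 1 2 3 4 5 6 7 8]
near 340 103 105 [array([ 0.0181, -0.0797]), array([ 0.0182, -0.0768])] far [0 1 2 3 4 5 6 7 8]
near 370 103 105 [array([ 0.0474, -0.0796]), array([ 0.0476, -0.0768])] far [0 1 2 3 4 5 6 7 8]
near 380 103 105 [array([ 0.0571, -0.0796]), array([ 0.0573, -0.0769])] far [0 1 2 3 4 5 6 7 8]
end 20 387 394 [ 0.0663 -0.1508]
end 50 386 393 [ 0.0673 -0.1264]
end 80 384 391 [ 0.0673 -0.1005]
end 100 383 390 [ 0.0677 -0.0824]
ex,ey [ 0.18338274 -0.98304159] [-0.98304159 -0.18338274]
chip (304, 74, 23, 24) [ 0.006 -0.096]
chip (265, 15, 23, 30) [-0.033 -0.147]
chip (255, 8, 120, 6) [ 0.051 -0.164]
orange (299, 165, 44, 12)
298 [-0.015  -0.0319]
344 [ 0.0143 -0.0319]
end [-0.0003 -0.0415]
```

The pan direction is 101.0°. To put the scraper at pan x ≈ 0.052, centred, the TCP goes to (0.5786, 0.0877), with base contact at TCP z ≈ 0.112.

Emit:
{"api": "move_arm", "payload": {"rows": [[[0.026, -0.0033, 0, 0, 0, 0.1, 0.015], [0.026, -0.0033, 0, 0, 0, 0.1, 0.015], [0.026, -0.0033, 0, 0, 0, 0.1, 0.015], [0.026, -0.0033, 0, 0, 0, 0.1, 0.015], [0.026, -0.0032, 0, 0, 0, 0.1, 0.015]]]}}

```text
clock: 18.65
eef_pos: [0.5795, 0.0879, 0.2119]
eef_rot: [3.141, -0.0, -1.377]
wrist_force: [0.4, -0.4, -2.4]
grip_width: 0.0224
```

Emit:
{"api": "move_arm", "payload": {"rows": [[[0, 0, -0.01, 0, 0, 0, 0.015], [0, 0, -0.015, 0, 0, 0, 0.015], [0, 0, -0.015, 0, 0, 0, 0.015], [0, 0, -0.01, 0, 0, 0, 0.015], [0, 0, 0, 0, 0, 0, 0.015]]]}}

```text
clock: 19.15
eef_pos: [0.577, 0.0882, 0.1604]
eef_rot: [3.138, -0.0, -1.376]
wrist_force: [0.2, 1.0, -2.7]
grip_width: 0.0226
```

Run:
```python
from h import *
st=monitor.observe();print(st['eef_pos'],st['eef_rot'],st['wrist_force'],st['clock'])
yaw=st['eef_rot'][2];ex=np.array([np.cos(yaw),np.sin(yaw)]);ey=np.array([ex[1],-ex[0]])
im=get_image('wrist');cv2.imwrite('pics/w6.png',im);h=cv2.cvtColor(im,cv2.COLOR_BGR2HSV)
m=cv2.inRange(h,(95,120,40),(118,255,255));o=cv2.inRange(h,(2,150,60),(16,255,255))
f=lambda u,v,z:np.round([(ray('wrist',u,v,z,st)[:2]-st['eef_pos'][:2])@e for e in(ex,ey)],4)
# far wall (toward camera, upper image)
for u in range(250,400,20):
    c=np.where(m[:,u])[0]
    r=np.split(c,np.where(np.diff(c)>1)[0]+1); print(u,[(a[0],a[-1],f(u,a[0],.081)[1],f(u,a[-1]+1,.081)[1]) for a in r if len(a)>1])
for k in cv2.findContours(o,0,2)[0]:
    if cv2.contourArea(k)>150: print('or',cv2.boundingRect(k))
```

```text
[0.57702858 0.08815869 0.1604089 ] [ 3.13833772e+00 -7.91170387e-05 -1.37639534e+00] [ 0.24400842  0.96095928 -2.67489738] 19.15
250 [(np.int64(143), np.int64(148), np.float64(-0.047), np.float64(-0.042)), (np.int64(232), np.int64(243), np.float64(0.0344), np.float64(0.0466))]
270 [(np.int64(143), np.int64(148), np.float64(-0.047), np.float64(-0.042)), (np.int64(232), np.int64(243), np.float64(0.0344), np.float64(0.0466))]
290 [(np.int64(143), np.int64(148), np.float64(-0.047), np.float64(-0.042)), (np.int64(232), np.int64(237), np.float64(0.0344), np.float64(0.0405))]
310 [(np.int64(143), np.int64(148), np.float64(-0.047), np.float64(-0.042))]
330 [(np.int64(143), np.int64(148), np.float64(-0.047), np.float64(-0.042))]
350 [(np.int64(143), np.int64(237), np.float64(-0.047), np.float64(0.0405))]
370 []
390 []
or (298, 165, 46, 50)
```

Relative to the tool, the pan centre line is within 1 mm and the scraper sits about 2 mm off, so I'll trim 1.5 mm and go down.

Emit:
{"api": "move_arm", "payload": {"rows": [[[0.0015, 0.0003, -0.01, 0, 0, 0, 0.015], [0, 0, -0.012, 0, 0, 0, 0.015], [0, 0, -0.012, 0, 0, 0, 0.015], [0, 0, -0.008, 0, 0, 0, 0.015], [0, 0, -0.004, 0, 0, 0, 0.015]]]}}

```text
clock: 19.7
eef_pos: [0.5792, 0.0887, 0.1147]
eef_rot: [3.14, -0.0, -1.376]
wrist_force: [0.0, 1.3, -1.7]
grip_width: 0.0228
```

Emit:
{"api": "move_arm", "payload": {"rows": [[[0, 0, -0.001, 0, 0, 0, 0.015], [0, 0, -0.001, 0, 0, 0, 0.015], [0, 0, 0, 0, 0, 0, 0.015], [0, 0, 0, 0, 0, 0, 0.015], [0, 0, 0, 0, 0, 0, 0.015]]]}}

```text
clock: 20.2
eef_pos: [0.5801, 0.0889, 0.1145]
eef_rot: [-3.141, -0.0, -1.376]
wrist_force: [0.0, -0.3, -2.0]
grip_width: 0.0227
```

Emit:
{"api": "move_arm", "payload": {"rows": [[[0, 0, -0.0005, 0, 0, 0, 0.015], [0, 0, -0.0005, 0, 0, 0, 0.015], [0, 0, -0.0005, 0, 0, 0, 0.015], [0, 0, 0, 0, 0, 0, 0.015], [0, 0, 0, 0, 0, 0, 0.015]]]}}

```text
clock: 20.7
eef_pos: [0.5799, 0.0888, 0.1126]
eef_rot: [3.142, -0.0, -1.376]
wrist_force: [0.5, 0.0, -1.9]
grip_width: 0.023
```

Emit:
{"api": "move_arm", "payload": {"rows": [[[0, 0, -0.0005, 0, 0, 0, 0.015], [0, 0, -0.0005, 0, 0, 0, 0.015], [0, 0, 0, 0, 0, 0, 0.015], [0, 0, 0, 0, 0, 0, 0.015], [0, 0, 0, 0, 0, 0, 0.015]]]}}

```text
clock: 21.2
eef_pos: [0.5801, 0.0889, 0.1123]
eef_rot: [-3.141, 0.0, -1.376]
wrist_force: [-2.6, -0.2, 5.1]
grip_width: 0.0229
```

The scraper touched the pan floor at 0.1123 m. I'll ease off 0.7 mm and push outward.

Emit:
{"api": "move_arm", "payload": {"rows": [[[0, 0, 0.0007, 0, 0, 0, 0.015], [-0.0012, 0.0059, 0, 0, 0, 0, 0.015], [-0.0015, 0.0079, 0, 0, 0, 0, 0.015], [-0.0015, 0.0079, 0, 0, 0, 0, 0.015], [-0.0015, 0.0079, 0, 0, 0, 0, 0.015]]]}}

```text
clock: 21.7
eef_pos: [0.5741, 0.1194, 0.1123]
eef_rot: [-3.141, 0.0, -1.376]
wrist_force: [1.0, -1.3, 0.2]
grip_width: 0.0225
```

Emit:
{"api": "move_arm", "payload": {"rows": [[[-0.0015, 0.0079, 0, 0, 0, 0, 0.015], [-0.0015, 0.0079, 0, 0, 0, 0, 0.015], [-0.0015, 0.0079, 0, 0, 0, 0, 0.015], [-0.0016, 0.0079, 0, 0, 0, 0, 0.015], [-0.0015, 0.0079, 0, 0, 0, 0, 0.015]]]}}

```text
clock: 22.2
eef_pos: [0.5665, 0.1585, 0.1123]
eef_rot: [3.142, -0.0, -1.376]
wrist_force: [0.4, -2.0, 0.3]
grip_width: 0.0227
```

Emit:
{"api": "move_arm", "payload": {"rows": [[[-0.0011, 0.0057, 0, 0, 0, 0, 0.015], [-0.0011, 0.0057, 0, 0, 0, 0, 0.015], [-0.0011, 0.0057, 0, 0, 0, 0, 0.015], [-0.0011, 0.0057, 0, 0, 0, 0, 0.015], [-0.0011, 0.0057, 0, 0, 0, 0, 0.015]]]}}

```text
clock: 22.7
eef_pos: [0.561, 0.1868, 0.1123]
eef_rot: [-3.142, 0.0, -1.376]
wrist_force: [0.4, -0.9, 0.9]
grip_width: 0.0225
```

Emit:
{"api": "move_arm", "payload": {"rows": [[[-0.0011, 0.0057, 0, 0, 0, 0, 0.015], [-0.0011, 0.0057, 0, 0, 0, 0, 0.015], [-0.0011, 0.0057, 0, 0, 0, 0, 0.015], [-0.0011, 0.0057, 0, 0, 0, 0, 0.015], [-0.0011, 0.0057, 0, 0, 0, 0, 0.015]]]}}

```text
clock: 23.2
eef_pos: [0.5555, 0.2154, 0.1122]
eef_rot: [3.141, 0.0, -1.376]
wrist_force: [-0.3, -0.6, -1.4]
grip_width: 0.0226
```

Run:
```python
from h import *
st=monitor.observe();print(st['eef_pos'],st['wrist_force'])
im=get_image('wrist');s=get_image('side');cv2.imwrite('pics/w7.png',im);cv2.imwrite('pics/s7.png',s)
for n,i,b in(('w',im,None),('s',s,(235,150,335,325))):
    h=cv2.cvtColor(i,cv2.COLOR_BGR2HSV)
    y=cv2.inRange(h,(18,120,60),(34,255,255));k=max(cv2.findContours(y,0,2)[0],key=cv2.contourArea);print(n,'tray',cv2.boundingRect(k))
    hull=np.zeros_like(y);cv2.fillConvexPoly(hull,cv2.convexHull(k),255)
    d=cv2.bitwise_and(hull,cv2.bitwise_not(y))
    for q in cv2.findContours(d,0,2)[0]:
        if cv2.contourArea(q)>10:
            mk=np.zeros_like(y);cv2.drawContours(mk,[q],-1,255,-1);print(cv2.boundingRect(q),cv2.contourArea(q),np.round(cv2.mean(h,mk)[:3]))
```

```text
[0.5554614  0.215446   0.11224276] [-0.2721747  -0.62701632 -1.446982  ]
w tray (166, 110, 194, 184)
(201, 282, 37, 12) 245.0 [94. 57. 30.]
(266, 239, 30, 35) 188.0 [76. 43. 49.]
(187, 231, 9, 42) 13.0 [ 25.  78. 209.]
(298, 154, 61, 83) 1912.5 [ 42. 192. 128.]
s tray (241, 256, 76, 66)
(286, 277, 7, 6) 24.0 [ 14. 127. 139.]
(268, 277, 7, 5) 24.0 [15. 63. 91.]
(260, 256, 42, 21) 497.5 [ 20. 186. 144.]
```

Emit:
{"api": "move_arm", "payload": {"rows": [[[0, 0, 0.01, 0, 0, 0, 0.015], [0, 0, 0.02, 0, 0, 0, 0.015], [0, 0, 0.03, 0, 0, 0, 0.015], [0, 0, 0.03, 0, 0, 0, 0.015], [0, 0, 0.02, 0, 0, 0, 0.015]]]}}

```text
clock: 23.8
eef_pos: [0.5562, 0.2149, 0.2252]
eef_rot: [-3.139, 0.001, -1.377]
wrist_force: [-0.7, -0.0, -1.3]
grip_width: 0.0226
```

Emit:
{"api": "move_arm", "payload": {"rows": [[[-0.02, -0.035, 0, 0, 0, 0, 0.015], [-0.025, -0.04, 0, 0, 0, 0, 0.015], [-0.025, -0.04, 0, 0, 0, 0, 0.015], [-0.02, -0.025, 0, 0, 0, 0, 0.015], [0, 0, 0, 0, 0, 0, 0.015]]]}}

```text
clock: 24.3
eef_pos: [0.4633, 0.0705, 0.2231]
eef_rot: [3.141, -0.001, -1.382]
wrist_force: [1.2, 0.7, -0.9]
grip_width: 0.0228
```

Run:
```python
from h import *
st=monitor.observe();print(st['eef_pos'])
im=get_image('wrist');s=get_image('side');cv2.imwrite('pics/w8.png',im);cv2.imwrite('pics/s8.png',s)
cv2.imwrite('pics/c8.png',np.hstack([cv2.resize(s[150:330,230:350],(400,600)),cv2.resize(im[0:270,60:420],(400,300))[:,:].repeat(1,0) if 0 else cv2.copyMakeBorder(cv2.resize(im[0:270,60:420],(400,300)),0,300,0,0,0)]))
```

```text
[0.46330187 0.07051047 0.223053  ]
```

View pics/c8.png

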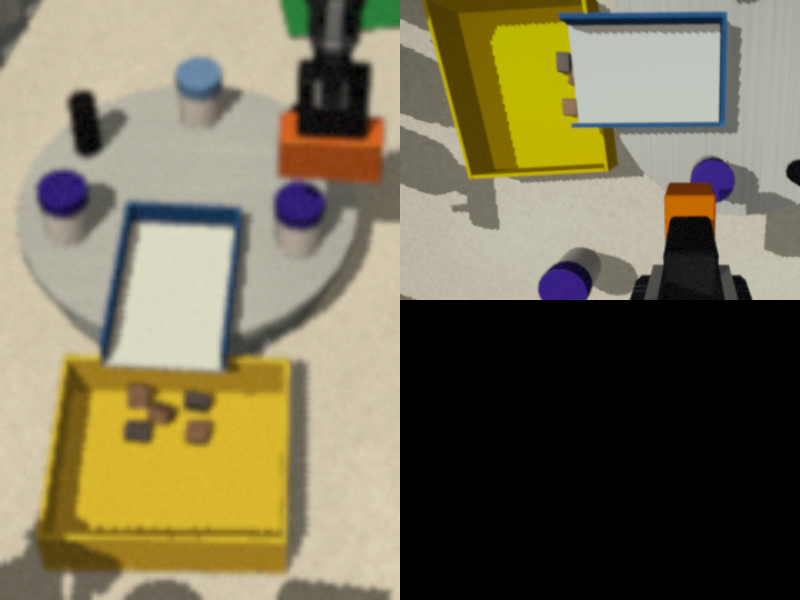

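All five chips lie in the tray (side crop around (130–210, 385–440)) and the pan is empty. I'll return the scraper to the mat centre at about (0.542, -0.323).

Emit:
{"api": "move_arm", "payload": {"rows": [[[0.0053, -0.026, 0, 0, 0, -5.4, 0.015], [0.0053, -0.026, 0, 0, 0, -5.4, 0.015], [0.0053, -0.026, 0, 0, 0, -5.4, 0.015], [0.0053, -0.026, 0, 0, 0, -5.4, 0.015], [0.0053, -0.026, 0, 0, 0, -5.4, 0.015]]]}}

```text
clock: 24.9
eef_pos: [0.4934, -0.0548, 0.2225]
eef_rot: [-3.141, 0.0, -1.849]
wrist_force: [0.1, 0.3, -2.4]
grip_width: 0.0223
```

Emit:
{"api": "move_arm", "payload": {"rows": [[[0.0053, -0.026, 0, 0, 0, -5.4, 0.015], [0.0053, -0.026, 0, 0, 0, -5.4, 0.015], [0.0053, -0.026, 0, 0, 0, -5.4, 0.015], [0.0053, -0.026, 0, 0, 0, -5.4, 0.015], [0.0053, -0.026, 0, 0, 0, -5.4, 0.015]]]}}

```text
clock: 25.4
eef_pos: [0.5202, -0.185, 0.2223]
eef_rot: [-3.141, 0.0, -2.321]
wrist_force: [-0.2, -0.5, -2.1]
grip_width: 0.0225
```

Emit:
{"api": "move_arm", "payload": {"rows": [[[0.0053, -0.026, 0, 0, 0, -5.4, 0.015], [0.0053, -0.026, 0, 0, 0, -5.4, 0.015], [0.0053, -0.026, 0, 0, 0, -5.4, 0.015], [0.0053, -0.026, 0, 0, 0, -5.4, 0.015], [0.0053, -0.026, 0, 0, 0, -5.4, 0.015]]]}}

```text
clock: 25.9
eef_pos: [0.5469, -0.315, 0.2221]
eef_rot: [3.141, 0.0, -2.791]
wrist_force: [0.5, 0.3, -2.9]
grip_width: 0.023
```

Emit:
{"api": "move_arm", "payload": {"rows": [[[0, 0, 0, 0, 0, 0, 0.015], [0, 0, -0.02, 0, 0, 0, 0.015], [0, 0, -0.03, 0, 0, 0, 0.015], [0, 0, -0.03, 0, 0, 0, 0.015], [0, 0, -0.03, 0, 0, 0, 0.015]]]}}

```text
clock: 26.4
eef_pos: [0.5466, -0.3132, 0.1111]
eef_rot: [3.141, 0.001, -2.786]
wrist_force: [-0.1, -0.7, -1.9]
grip_width: 0.0229
```

Emit:
{"api": "move_arm", "payload": {"rows": [[[0, 0, -0.02, 0, 0, 0, 0.015], [0, 0, -0.015, 0, 0, 0, 0.015], [0, 0, -0.01, 0, 0, 0, 0.015], [0, 0, -0.004, 0, 0, 0, 0.015], [0, 0, 0, 0, 0, 0, 0.015]]]}}

```text
clock: 26.9
eef_pos: [0.5454, -0.3149, 0.0633]
eef_rot: [3.142, 0.0, -2.789]
wrist_force: [-1.0, -0.8, -2.2]
grip_width: 0.0224
```

Emit:
{"api": "move_arm", "payload": {"rows": [[[0, 0, -0.002, 0, 0, 0, 0.015], [0, 0, -0.002, 0, 0, 0, 0.015], [0, 0, -0.001, 0, 0, 0, 0.015], [0, 0, -0.0005, 0, 0, 0, 0.015], [0, 0, 0, 0, 0, 0, 0.015]]]}}

```text
clock: 27.4
eef_pos: [0.5452, -0.3151, 0.0579]
eef_rot: [-3.142, 0.0, -2.79]
wrist_force: [1.2, -0.0, -2.0]
grip_width: 0.0227
```

Emit:
{"api": "move_arm", "payload": {"rows": [[[0, 0, -0.0005, 0, 0, 0, 0.015], [0, 0, -0.0005, 0, 0, 0, 0.015], [0, 0, 0, 0, 0, 0, 0.015], [0, 0, 0, 0, 0, 0, 0.015], [0, 0, 0, 0, 0, 0, 0.015]]]}}

```text
clock: 27.9
eef_pos: [0.5453, -0.3151, 0.0573]
eef_rot: [-3.141, 0.0, -2.79]
wrist_force: [-1.3, 2.0, 6.2]
grip_width: 0.023
```

Contact, 6 N. I'll release and lift.

Emit:
{"api": "move_arm", "payload": {"rows": [[[0, 0, 0.0005, 0, 0, 0, 0.03], [0, 0, 0, 0, 0, 0, 0.045], [0, 0, 0, 0, 0, 0, 0.055], [0, 0, 0, 0, 0, 0, 0.06], [0, 0, 0, 0, 0, 0, 0.06]]]}}

```text
clock: 28.4
eef_pos: [0.5451, -0.3151, 0.0572]
eef_rot: [3.142, -0.0, -2.79]
wrist_force: [0.5, 0.2, 1.0]
grip_width: 0.0597
```

Emit:
{"api": "move_arm", "payload": {"rows": [[[0, 0, 0.01, 0, 0, 0, 0.06], [0, 0, 0.03, 0, 0, 0, 0.06], [0, 0, 0.04, 0, 0, 0, 0.06], [0, 0, 0.045, 0, 0, 0, 0.06], [0, 0, 0.045, 0, 0, 0, 0.06]]]}}

```text
clock: 28.9
eef_pos: [0.5447, -0.3151, 0.2297]
eef_rot: [-3.141, 0.0, -2.79]
wrist_force: [1.1, 0.7, -0.1]
grip_width: 0.0599
```

Emit:
{"api": "move_arm", "payload": {"rows": [[[-0.02, 0.02, 0, 0, 0, 0, 0.06], [-0.03, 0.03, 0, 0, 0, 0, 0.06], [-0.03, 0.03, 0, 0, 0, 0, 0.06], [-0.02, 0.02, 0, 0, 0, 0, 0.06], [0, 0, 0, 0, 0, 0, 0.06]]]}}

```text
clock: 29.4
eef_pos: [0.443, -0.2127, 0.2283]
eef_rot: [3.14, 0.001, -2.788]
wrist_force: [0.5, -0.7, 0.3]
grip_width: 0.0601
```

Run:
```python
from h import *
s=get_image('side');t=get_image('top');a=cv2.imread('pics/side0.png')
cv2.imwrite('pics/s9.png',s)
cv2.imwrite('pics/c9.png',np.hstack([cv2.resize(s[100:330,225:345],(313,600)),cv2.resize(s[105:175,290:370],(480,420)).__class__ and cv2.copyMakeBorder(cv2.resize(s[105:175,290:370],(480,420)),0,180,0,0,0)]))
# other objects vs start: pixel difference in their areas (side)
d=cv2.absdiff(s,a).max(2)
for nm,(x0,y0,x1,y1) in dict(sprays=(175,305,330,400),jarP=(355,262,388,300),jarS=(380,160,405,190),box=(272,124,310,148)).items(): print(nm,(d[y0:y1,x0:x1]>40).mean())
def post(im):
    m=((im.max(2)<45)*255).astype(np.uint8)[165:260,225:345]
    return [tuple(np.array(cv2.boundingRect(k))+[225,165,0,0]) for k in cv2.findContours(m,0,2)[0] if cv2.contourArea(k)>50]
print('posts after click',post(cv2.imread('pics/s3.png')),'now',post(s),monitor.observe()['clock'])
```

```text
sprays 0.0
jarP 0.0
jarS 0.0
box 0.0
posts after click [(np.int64(317), np.int64(182), np.int64(8), np.int64(18)), (np.int64(252), np.int64(178), np.int64(8), np.int64(18))] now [(np.int64(317), np.int64(182), np.int64(8), np.int64(18)), (np.int64(252), np.int64(178), np.int64(8), np.int64(18))] 29.5
```

Run:
```python
from h import *
for f in('side0','s9'):
    im=cv2.imread(f'pics/{f}.png');h=cv2.cvtColor(im,cv2.COLOR_BGR2HSV);x0,y0,x1,y1=308,110,352,165
    for nm,m in(('black',((im.max(2)<40)*255).astype(np.uint8)),('or',cv2.inRange(h,(2,150,60),(14,255,255))),('green',cv2.inRange(h,(45,120,40),(75,255,255)))):
        print(f,nm,[tuple(np.array(cv2.boundingRect(k))+[x0,y0,0,0]) for k in cv2.findContours(m[y0:y1,x0:x1],0,2)[0] if cv2.contourArea(k)>30])
print(np.round(proj('side',[.545,-.315,.004]),1),np.round(proj('side',[.54,-.325,.004]),1))
workorder.job_done()
```

```text
side0 black [(np.int64(325), np.int64(122), np.int64(8), np.int64(20))]
side0 or [(np.int64(323), np.int64(132), np.int64(10), np.int64(22)), (np.int64(341), np.int64(110), np.int64(11), np.int64(12))]
side0 green [(np.int64(312), np.int64(135), np.int64(40), np.int64(26))]
s9 black [(np.int64(327), np.int64(123), np.int64(8), np.int64(19))]
s9 or [(np.int64(325), np.int64(133), np.int64(11), np.int64(22)), (np.int64(341), np.int64(110), np.int64(11), np.int64(12))]
s9 green [(np.int64(312), np.int64(135), np.int64(40), np.int64(26))]
[330.2 147.1] [332.3 145.6]
the job is handed in; nothing more can be done
```

I finished the job and handed it in at about 29.5 s of the 72 s allowed. No verdict was reported.

I turned the table about 145° clockwise by post_b. Near the tray it was drawn into its stop, and it then held against a 7 N push at the post. I took the 74 mm scraper from the small mat, set it down in the pan behind the chips, pushed them out, and put the scraper back about 10 mm from the mat's centre.

**Last checks:**
- **Chips:** the picture after the push showed all five in the tray and the pan empty.
- **Table:** the posts in the last side picture sit at the same pixels as right after the stop caught. The pin itself cannot be read, so the click rests on the forces I felt.
- **Scraper:** it looks the same height and shape in the side view as at the start, so it stands upright. This came from pixel numbers only, because the viewer's 12-picture limit refused my last picture.
- **Bottles, jars and box:** nothing had changed in their part of the side view since the start.

**Disagreement:** the first position estimates from the top, side and wrist cameras differed by up to about 15 mm. I used close-up wrist measurements instead.

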